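# Snap the missing cap onto the bare tag marker

## Robot

A 6-joint arm with a two-finger parallel gripper is mounted at the origin on a cart in front of the work surface, level with it; the furniture and walls round the work are solid. World frame = base frame: x ahead of the robot, y to its left, z up, the work surface at z = 0. Lengths are in mm, angles in rad, forces in N, time in s.
With the tool pointing down it reaches from about 300 to 750 mm from the base axis. Payload 8.5 kg.
Tool frame: the origin (TCP) lies on the mounting face of the last link; the fingertips stand 166 mm ahead of it and the grasp point (between the pads) lies 147 mm ahead of it; z points along the fingers, y is the line along which they close (so a half turn about z gives the same grasp; the last joint's range is limited). The gripper opens to 88 mm and grips with 3 to 60 N. Pads are 18 mm wide; open, the fingers measure 123 mm over their backs; the gripper's body (75 mm by 187 mm) begins 45 mm behind the grasp point.
Start: joints at [-1.345, 0.381, 1.297, -0, 1.464, -0.215], TCP at [234.657, -497.411, 404.748] pointing down, gripper open.
Joint ranges: [-3.11, 3.11], [-0.89, 2.33], [0.22, 2.48], [-1.42, 4.56], [0.17, 2.85], [-2.88, 2.88]. Speed limits (rad/s): [2.39, 2.39, 3.14, 3.14, 3.14, 3.14].

## Interface

Orientations are given as a rotation vector (axis times angle).
In Python, from bench import * gives the robot as it stands. Calls block until the motion is done:
- reach(position, orientation): joint-space move of the TCP to a pose.
- line_to(position, ori=None, feed=150, f_stop=None): straight line of the TCP; ori=None keeps the orientation; feed is the mean speed in mm/s. With f_stop (N) it stops when the force on the tool has changed by that much, and returns True; else False.
- move_joints(angles): joint-space move.
- gripper_open() and gripper_close(): open the fingers fully, or close them until they stop; the grip force is fixed at half the most.
- sleep(seconds).
- solve_ik(position, orientation): joint angles nearest the present ones, or None.
- get_image(name): name is "scene" or "top" or "wrist"; returns (picture, depth): 400x640x3 uint8, red, green, blue; 400x640 float32, mm along the optical axis (not along the pixel's ray), 0 where there is no reading.
- calibration(name): a dict with "K" (3x3 intrinsics, pixels), "extrinsics" (4x4, takes a point from world to camera coordinates). Camera axes: x right, y up, looking along -z (the intrinsics and any distortion apply to the point x, -y, -z); pixel columns grow to the right and rows downward; lengths in mm; the calibration is good to about 2 mm. A picture is of the moment at which its call begins: read the wrist's pose just before it. calibration takes no time and is no camera call; for the wrist camera it gives the pose at the moment of the call.
A pose or a line that the arm cannot do raises MotionError and nothing moves.
- close_job(): hands the job in; it is judged then, once.
Readings, each from a call of its own:
- get_clock(): time.
- get_qpos(): joint angles.
- get_joint_velocities(): joint speeds.
- get_effort(): joint torques, N m.
- get_eef_pos(): TCP position.
- get_eef_rot(): TCP orientation.
- get_wrist_force(): force on the tool from outside, world axes, zero at the start.
- get_wrist_torque(): the same for the moment, N m.
- get_gripper_width(): finger opening in mm.
- get_grasp_force(): force on a finger pad.
Only numpy, scipy, OpenCV 4.12 (cv2) and the standard library are available. Lean on these libraries where they do the work, as an engineer would, in place of code of your own. Each camera call takes 0.05 s, during which the arm holds its last target. There are 200 camera calls.

## Task

One of the three gift-tag markers standing in the wooden block has been left without its cap. Pick up the slim cap from the table (not the short wide one, which belongs to another pen), press it straight down over the bare nib until it clicks home against the collar, and go on pressing: finish with the fingers still on the cap, bearing down on it firmly (about 10 N). Leave the wide cap, the vase and the balm jar where they stand.

Things in the scene. Friction and masses are not known exactly. Their poses are not given: they have to be found in the camera images.
- cap: The slim white plastic cap, loose, standing mouth down on the table: round, 30 mm outer diameter, 46 mm tall, finely ribbed, closed slightly domed top, 30 g. Origin at the centre of its mouth (underside), z up to the closed top. Inside: bore 25 mm in diameter and 40 mm deep, with a lip at the mouth, 3 mm high and 20 mm in inner diameter.
- wide_cap: The wrong cap: short wide white plastic cap of another pen, loose, standing mouth down on the table, 44 mm outer diameter, 34 mm tall. Origin at the centre of its underside. The two caps may stand in either place.
- marker_bare: The marker without a cap, upright and firmly fixed in any one of the block's three wells: white barrel 31 mm in diameter, topped by a dark collar; above this a grey neck 17 mm in diameter that tapers from 18 mm above the collar and, with the black nib, ends 37 mm above the collar. Origin on its axis at table height, z up.
- neck_base (a point): Point on the bare marker's axis at the upper face of its collar, 95 mm above the table, where the centre of the cap's mouth comes to rest; z up. Four sprung catches stick out of the neck to a diameter of 23.6 mm, centred 8.2 mm above it. The cap's lip meets them with the mouth 12 mm above this point, pushes them in (see collar) and snaps below them.
- collar: Dark ring of the bare marker, fixed, 29 mm in diameter, 4 mm high, origin at the centre of its underside, 91 mm above the table. The cap's mouth bears on it when home. Pressing the cap on takes a peak of 7 to 10 N, mouth 8 to 10 mm above the collar; at the click, about 5 mm, the force drops and the catches even pull the cap down; it rises again steeply once the mouth is on the collar.
- marker_capped_1: A marker with its cap on, fixed in the block: like the bare one but ending in a 30 mm cap whose top is 141 mm above the table. Origin on its axis at table height.
- marker_capped_2: The second marker with its cap on, the same as the first.
- marker_block: The wooden block that holds the markers, fixed to the table: 88 x 230 x 55 mm, origin at the centre of its underside. Its three wells lie along its own y axis at -72, 0 and +72 mm.
- bud_vase_2: Loose white bulb-shaped bud vase, 103 mm in diameter, 120 mm tall, origin at the centre of its underside; a bystander.
- balm_jar_1: Loose small black jar, 56 mm in diameter, 48 mm tall, origin at the centre of its underside; a bystander.
Things that resemble listed ones, but are neither listed nor needed, are in the scene too. Leave any orange or yellow look-alike of the cap alone.

How it is judged (in metres and radians):
On the way, in this order (a step that is already met when the one before it is completed fails the run):
1. the slim cap has been carried up from the table (height (world z) of cap above 0.06 m), for 0.1 s.
2. the slim cap has clicked home on the bare marker (z of cap in the frame of neck_base below 0.002 m and horizontal distance between cap and neck_base below 0.004 m), for 0.1 s.
At the end, for the whole second after the job is handed in: The slim cap sits on the bare marker, past its click: mouth within 2 mm of the collar, within 4 mm of the axis, tilted less than 0.12 rad, at rest; and through the last second the fingers are still on the cap and press it against the collar with more than 4 N (all of step 2 and z of cap in the frame of neck_base above -0.004 m and angle between cap's own z axis and vertical below 0.12 rad and contact force between cap and collar above 4 N and contact force between the fingers and cap above 2 N and linear speed of cap below 0.02 m/s); the arm keeps its last pose, push and grip.
It fails at once if the wide cap is moved by more than 30 mm (distance of wide_cap from where it was at the start of the episode above 0.03 m).
It fails at once if the vase is moved by more than 30 mm (distance of bud_vase_2 from where it was at the start of the episode above 0.03 m).
It fails at once if the balm jar is moved by more than 30 mm (distance of balm_jar_1 from where it was at the start of the episode above 0.03 m).
It also fails if it takes over 42 s, if anything falls off the work surface, if the arm or the gripper's body presses on something with over 40 N, if the wrist force passes 120 N, or if a joint passes its speed limit or range.

## Working session

There is one attempt and no reset: what is moved stays moved. The work goes in short steps, each a Python script; the robot and the scene stay as the last script left them, time stands still between calls to the robot, and variables do not carry over. Pictures are saved under pics/ and viewed, at most 10 in all, crops included, and the job is handed in when it is done.

```bash
mkdir -p pics; ls
cat > h.py <<'E'
from bench import *
import numpy as np, cv2
def save(n,im): cv2.imwrite(f'pics/{n}.png',cv2.cvtColor(im,cv2.COLOR_RGB2BGR))
E
python3 - <<'E'
from h import *
for n in ('scene','top'):
    im,d=get_image(n); c=calibration(n); np.savez(f'{n}.npz',im=im,d=d,**{k:v for k,v in c.items()})
    print(n,list(c),c['K'].tolist(),c['extrinsics'].round(3).tolist(),d.min(),d.max()); save(n,im)
print(get_eef_rot(),get_clock())
E
```

```text
pics
scene ['K', 'extrinsics'] [[370.81536185206494, 0.0, 315.6132721240691], [0.0, 370.81536185206494, 197.85770565935314], [0.0, 0.0, 1.0]] [[-0.656, -0.755, 0.005, 300.157], [0.305, -0.26, 0.916, -265.238], [-0.69, 0.602, 0.401, -750.856], [0.0, 0.0, 0.0, 1.0]] 0.0 3705.0732
top ['K', 'extrinsics'] [[418.41578309480826, 0.0, 325.4933983525872], [0.0, 418.41578309480826, 199.92303160845034], [0.0, 0.0, 1.0]] [[0.003, -1.0, 0.008, -69.545], [0.991, 0.004, 0.132, -544.031], [-0.132, 0.008, 0.991, -1444.964], [0.0, 0.0, 0.0, 1.0]] 0.0 2392.0374
[-3.06438520e+00 -6.86526112e-01  1.65296021e-05] 0.1
```

View pics/scene.png

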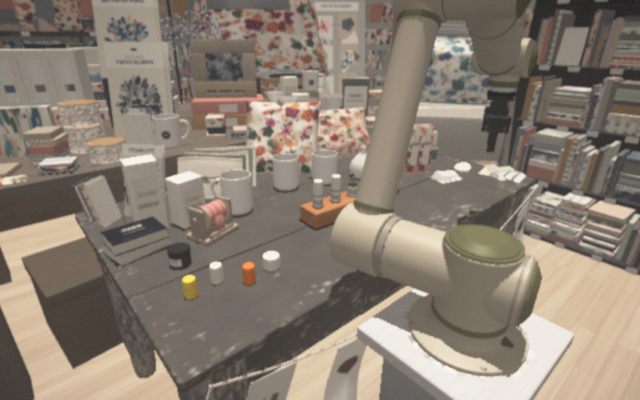

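View pics/top.png

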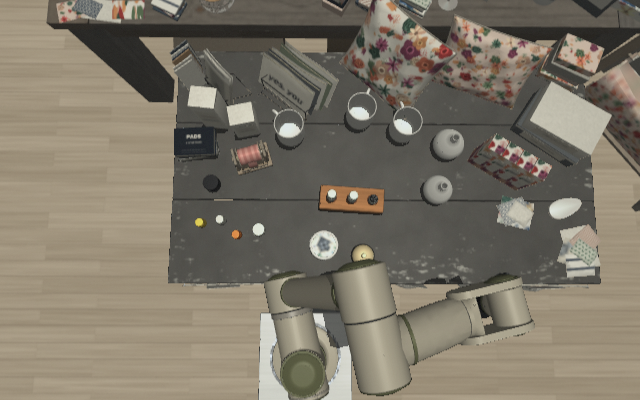

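The scene view shows the slim white cap at (216,272), the wide white cap at (271,261), the yellow look-alike at (190,288) and the orange one at (249,273). In the top view they are at (220,219), (258,229), (199,222) and (236,234). The block's wells are at top (332,196), (353,197) and (373,199). The third looks dark, so it is probably the bare marker. My choice is the white, narrow, tall cap at scene (216,272). I'll check it in a crop and measure.

```bash
cat >> h.py <<'E'
def ray(c,u,v):
    d=np.linalg.inv(c['K'])@[u,v,1]; R=c['extrinsics'][:3,:3]; t=c['extrinsics'][:3,3]
    return -R.T@t, R.T@(d*[1,-1,-1])
def onplane(c,u,v,z):
    o,d=ray(c,u,v); return o+d*(z-o[2])/d[2]
def blobs(mask,amin=15):
    n,l,s,ce=cv2.connectedComponentsWithStats(mask.astype(np.uint8))
    return [(ce[i].round(2),s[i]) for i in range(1,n) if s[i,4]>=amin]
E
python3 - <<'E'
from h import *
S=np.load('scene.npz');T=np.load('top.npz')
a=cv2.resize(S['im'][215:315,165:295],None,fx=3,fy=3,interpolation=cv2.INTER_CUBIC)
b=cv2.resize(S['im'][160:240,290:390],(390,300),interpolation=cv2.INTER_CUBIC)
c=cv2.resize(T['im'][170:250,185:385],(780,290),interpolation=cv2.INTER_CUBIC)
save('crop',np.vstack([np.hstack([a,b]),c]))
im=T['im'].astype(int)
for ce,s in blobs((im.min(2)>150)&(im.max(2)-im.min(2)<40)):
    if 190<ce[0]<400 and 180<ce[1]<260: print('white',ce,s[2:],onplane(T,*ce,46 if ce[0]<240 else 34 if ce[0]<300 else 141).round(1))
for n,u,v,z in (('bare',373,199.5,95),('jar',211,183,48),('vase',436,190,80),('yel',199,222,40),('or',236,234,40)): print(n,onplane(T,u,v,z).round(1))
print(calibration('wrist'))
E
```

```text
white [331.46 193.11] [ 8  9 56] [553.1 -86.3 141. ]
white [353.52 194.48] [ 8  8 54] [ 548.8 -159.   141. ]
white [218.94 218.7 ] [ 7  8 47] [475.3 304.1  46. ]
white [257.93 228.82] [ 11  13 111] [441.3 169.2  34. ]
white [323.65 244.65] [ 28  29 506] [384.1 -61.2 141. ]
bare [ 538.6 -228.7   95. ]
jar [601.2 336.1  48. ]
vase [ 574.7 -448.7   80. ]
yel [464.  374.8  40. ]
or [422.6 244.2  40. ]
{'K': array([[335.54978897,   0.        , 321.11846832],
       [  0.        , 335.54978897, 201.21901612],
       [  0.        ,   0.        ,   1.        ]]), 'extrinsics': array([[ 4.26330212e-01, -9.04565803e-01, -1.80505424e-03,
        -5.50179176e+02],
       [ 8.72809647e-01,  4.11885717e-01, -2.61827189e-01,
         3.55517877e+01],
       [ 2.37583398e-01,  1.10049372e-01,  9.65113084e-01,
        -3.89271689e+02],
       [ 0.00000000e+00,  0.00000000e+00,  0.00000000e+00,
         1.00000000e+00]])}
```

View pics/crop.png

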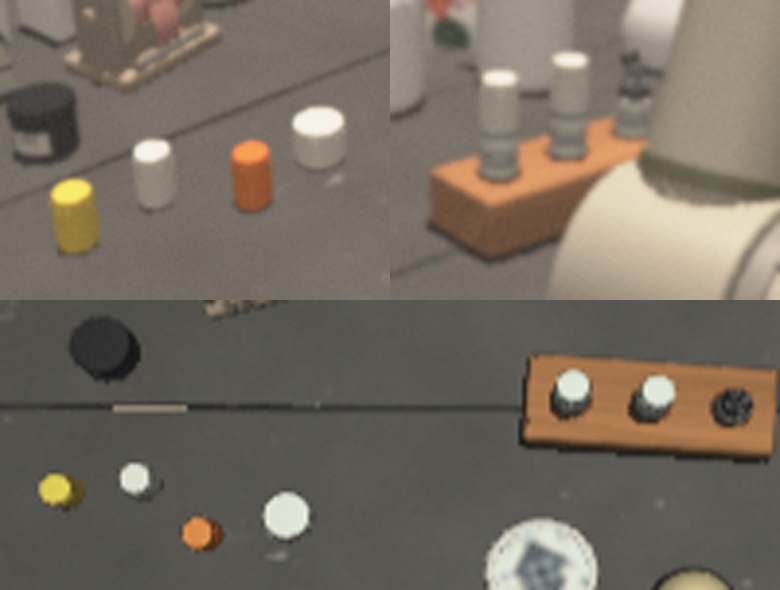

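The crop confirms it. The slim cap is taller than wide at top (219,219), and the wide one at (258,229) is squat. The third well, at top (373,199), holds the dark bare neck. Next I'll refine with the wrist camera, looking at the marker first because it is on the way.

```bash
cat >> h.py <<'E'
from scipy.spatial.transform import Rotation as Ro
def down(a):
    a=np.radians(a); y=np.array([np.cos(a),np.sin(a),0]); z=np.array([0,0,-1.]); return Ro.from_matrix(np.c_[np.cross(y,z),y,z]).as_rotvec()
def proj(c,p):
    q=c['extrinsics'][:3,:3]@p+c['extrinsics'][:3,3]; q=c['K']@(q*[1,-1,-1]); return q[:2]/q[2]
E
python3 - <<'E'
from h import *
c=calibration('wrist'); E=c['extrinsics']; T=np.eye(4);T[:3,:3]=Ro.from_rotvec(get_eef_rot()).as_matrix();T[:3,3]=get_eef_pos()
X=E@T; Xi=np.linalg.inv(X); print('cam in tcp',Xi.round(3).tolist())
for a in (-8,172):
  for nm,xy,zt in (('mark',(545,-231),95),('cap',(475.3,304.1),46)):
    r=down(a)
    print(a,nm,solve_ik([*xy,zt+300],r))
    print(a,nm,'grasp',solve_ik([*xy,zt+125],r))
  for hgt in (260,300,340):
    P=np.eye(4);P[:3,:3]=Ro.from_rotvec(r).as_matrix();P[:3,3]=[0,0,hgt]
    print(hgt,proj({'K':c['K'],'extrinsics':X@np.linalg.inv(P)},np.array([0,0,0.])))
E
```

```text
cam in tcp [[-0.0, 0.965, 0.262, 67.405], [1.0, 0.0, 0.001, 0.955], [0.001, 0.262, -0.965, 20.229], [0.0, 0.0, 0.0, 1.0]]
-8 mark [-6.00727992e-01  4.61528715e-01  1.19286090e+00 -4.44089210e-16
  1.48720304e+00 -4.61101651e-01]
-8 mark grasp [-6.00727992e-01  6.38923834e-01  1.42648254e+00 -4.44089210e-16
  1.07618627e+00 -4.61101651e-01]
-8 cap [ 3.59402600e-01  4.53449405e-01  1.35549351e+00 -4.44089210e-16
  1.33264974e+00  4.99028940e-01]
-8 cap grasp [ 3.59402600e-01  6.74301504e-01  1.54779599e+00 -4.44089210e-16
  9.19495155e-01  4.99028940e-01]
260 [320.0539082  204.19676867]
300 [320.22412813 191.56861418]
340 [320.35406846 181.92869461]
172 mark [-6.00727992e-01  4.61528715e-01  1.19286090e+00 -4.44089210e-16
  1.48720304e+00  2.68049100e+00]
172 mark grasp [-6.00727992e-01  6.38923834e-01  1.42648254e+00 -4.44089210e-16
  1.07618627e+00  2.68049100e+00]
172 cap [ 3.59402600e-01  4.53449405e-01  1.35549351e+00 -4.44089210e-16
  1.33264974e+00 -2.64256371e+00]
172 cap grasp [ 3.59402600e-01  6.74301504e-01  1.54779599e+00 -4.44089210e-16
  9.19495155e-01 -2.64256371e+00]
260 [320.0539082  204.19676867]
300 [320.22412813 191.56861418]
340 [320.35406846 181.92869461]
```

Run:
```python
from h import *
r=down(-8)
reach([545,-231,380],r); print(get_clock())
ims=[]
for k,dx in enumerate((0,-40)):
    if dx: line_to([545,-231+dx,380],feed=150)
    sleep(0.2); c=calibration('wrist'); im,d=get_image('wrist'); np.savez(f'wm{k}.npz',im=im,d=d,**c); ims.append(im)
print(get_clock())
reach([475,304,306],r); sleep(0.2); print(get_clock())
c=calibration('wrist'); im,d=get_image('wrist'); np.savez('wc.npz',im=im,d=d,**c)
save('w1',np.vstack([ims[0][50:350,120:520],im[50:350,120:520]]) ); 
for i in (1,): save('w2',ims[1][50:350,120:520])
```

```text
1.6167
2.5333
4.8333
```

View pics/w1.png

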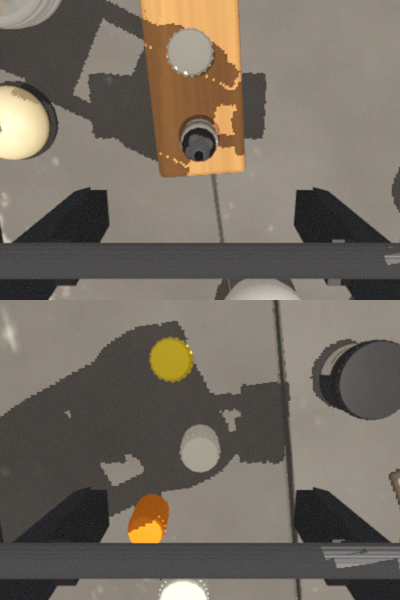

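The upper picture shows the bare marker at full-image px about (318,192), with its nib at about (318,203). The lower one shows the white cap's top at about (320,192), with yellow at (291,109) and orange at (268,270). I'll zoom in to measure.

Run:
```python
from h import *
P=[]
for f,(u,v) in (('wm0',(318,190)),('wm1',(318,140)),('wc',(320,197))):
    D=np.load(f+'.npz'); im,d=D['im'],D['d']; c={'K':D['K'],'extrinsics':D['extrinsics']}
    if f=='wm1': u,v=proj(c,np.array([543,-231,110.])).round().astype(int); 
    P.append(cv2.resize(im[v-32:v+32,u-32:u+32],(260,260),interpolation=cv2.INTER_NEAREST)); print(f,u-32,v-32)
    vv,uu=np.mgrid[v-40:v+40,u-40:u+40]; dd=d[v-40:v+40,u-40:u+40]
    o,_=ray(c,0,0); q=np.stack([uu,vv,np.ones_like(uu)],-1)@np.linalg.inv(c['K']).T*[1,-1,-1]*dd[...,None]
    w=o+q@c['extrinsics'][:3,:3]
    g=lambda m:(m.sum(),np.median(w[m],0).round(1),((w[m].min(0)+w[m].max(0))/2).round(1),np.ptp(w[m],axis=0).round(1))
    for lo,hi in ((36,52),(85,93),(93,98),(100,112),(112,122),(122,130),(130,140)):
        m=(w[...,2]>lo)&(w[...,2]<hi)&(dd>0)&(np.hypot(uu-u,vv-v)<32)
        if m.sum()>3: print(lo,hi,*g(m))
save('z',np.hstack(P))
```

```text
wm0 286 158
85 93 142 [ 546.  -220.5   89.6] [ 543.6 -228.2   89. ] [30.5 23.   7.9]
93 98 373 [ 545.6 -225.7   94.7] [ 543.6 -231.3   95.3] [28.1 27.5  4.6]
100 112 186 [ 544.1 -225.6  106.3] [ 543.6 -231.7  106.1] [21.8 21.9 11.8]
112 122 227 [ 544.5 -228.   116.4] [ 543.3 -231.8  117.1] [16.5 16.2  9.9]
122 130 106 [ 544.1 -230.1  124.3] [ 543.6 -231.9  126.2] [9.1 9.3 7.6]
130 140 32 [ 543.5 -231.5  131.5] [ 543.4 -231.6  131.5] [3.9 4.2 2.9]
wm1 278 117
85 93 113 [ 547.4 -222.7   89.8] [ 543.3 -231.9   89.6] [30.2 29.8  6.9]
93 98 439 [ 545.8 -228.2   94.9] [ 543.5 -231.8   95.5] [28.  28.   4.9]
100 112 175 [ 544.7 -227.7  106.1] [ 543.4 -232.1  107. ] [22.1 22.6  9.7]
112 122 259 [ 544.6 -230.   116.4] [ 543.6 -232.1  116.6] [16.6 16.5  9.1]
122 130 111 [ 544.3 -231.   124.2] [ 543.5 -231.9  126. ] [9.5 9.4 7.9]
130 140 44 [ 543.5 -231.8  131.1] [ 543.6 -232.   131.5] [4.7 5.2 3. ]
wc 288 165
36 52 1226 [475.3 304.   45.5] [474.9 303.1  41.9] [30.6 29.  11.4]
```

View pics/z.png

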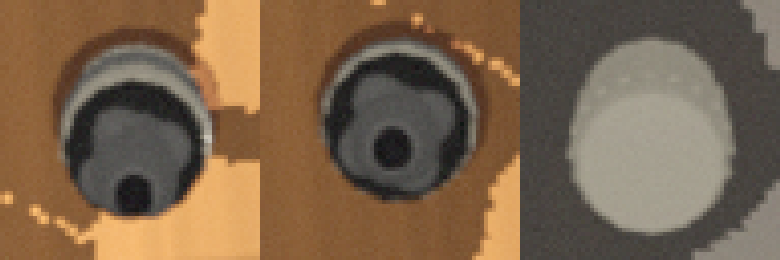

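The wrist views show the bare marker's dark collar and nib (nib centred at crop px (392,148) in the middle panel) and the white cap's top at (652,163). Depth puts the axis at (543.5, -231.8). Now the grasp.

```bash
cat >> h.py <<'E'
def cloud(im,d,c):
    vv,uu=np.mgrid[0:400,0:640]; o,_=ray(c,0,0)
    q=np.stack([uu,vv,np.ones_like(uu)],-1)@np.linalg.inv(c['K']).T*[1,-1,-1]*d[...,None]
    return o+q@c['extrinsics'][:3,:3]
E
python3 - <<'E'
from h import *
D=np.load('wc.npz'); w=cloud(D['im'],D['d'],D)
m=(w[...,2]>43.5)&(w[...,2]<50)&(np.hypot(w[...,0]-475,w[...,1]-303.5)<25)
(x,y),rad=cv2.minEnclosingCircle(w[m][:,:2].astype(np.float32)); print(x,y,rad,w[m].mean(0))
x,y=w[m].mean(0)[:2]
line_to([x,y,220],feed=120); print(line_to([x,y,175],feed=60,f_stop=8),get_eef_pos())
gripper_close(); sleep(0.2); print(get_gripper_width(),get_grasp_force(),get_eef_pos(),get_clock())
line_to([x,y,330],feed=150); print(get_gripper_width(),get_grasp_force(),get_clock())
c=calibration('wrist'); im,d=get_image('wrist'); np.savez('wh.npz',im=im,d=d,**c); save('held',im)
for n in ('scene',):
    im,d=get_image(n); np.savez('s2.npz',im=im,d=d,**calibration(n)); save('s2',im[150:350,100:420])
E
```

```text
475.2798156738281 302.45867919921875 14.188186645507812 [475.077674   302.79126881  45.65975125]
False [475.19410828 302.82891095 175.24054112]
28.36038141330479 29.999967640198975 [475.09256247 302.77880181 174.98623866] 7.775
28.184536544013724 29.999933908597995 8.9583
```

View pics/held.png

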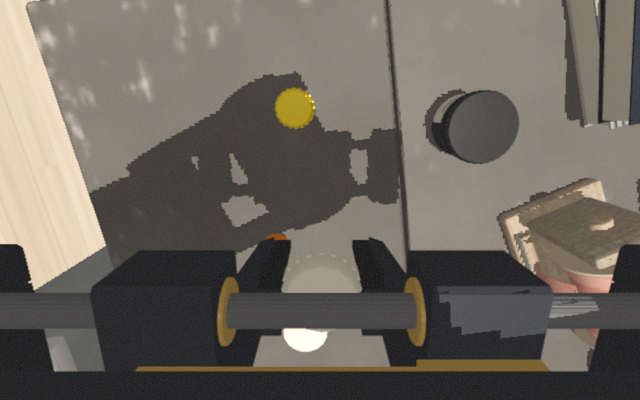

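The held view shows the white cap between the fingers at (320,270), upright. I'll measure its offset in the hand, then carry it to the marker.

Run:
```python
from h import *
from scipy.optimize import least_squares
D=np.load('wh.npz'); w=cloud(D['im'],D['d'],D); p=get_eef_pos(); print(p)
R=Ro.from_rotvec(get_eef_rot()).as_matrix(); t=(w-p)@R
im=D['im'].astype(int)
m=(D['d']>0)&(t[...,2]>128)&(t[...,2]<178)&(np.abs(t[...,1])<13)&(np.abs(t[...,0])<25)&(im.min(2)>70)
s=t[m]; print(m.sum(),s.min(0).round(1),s.max(0).round(1))
b=s[(s[:,2]>140)&(s[:,0]>4)]
f=least_squares(lambda q:np.hypot(b[:,0]-q[0],b[:,1]-q[1])-15,[0,0],loss='soft_l1'); print('side centre',f.x,len(b),np.std(f.fun))
for lo in (140,150,160):
    k=b[(b[:,2]>lo)&(b[:,2]<lo+10)]
    if len(k)>8: print(lo,least_squares(lambda q:np.hypot(k[:,0]-q[0],k[:,1]-q[1])-15,[0,0],loss='soft_l1').x,len(k))
tp=s[s[:,2]<132]; print('top',len(tp),np.median(tp,0) if len(tp) else '')
print(solve_ik([543.5,-231.8,330],down(-8)))
```

```text
[475.0612047  302.75578433 329.11886743]
4082 [-14.6 -13.  128. ] [ 15.4  13.  175.3]
side centre [-0.93206635  0.68088702] 1552 0.40675475092053476
140 [-0.87931495  0.69502258] 571
150 [-0.91568912  0.66458474] 485
160 [-0.92899228  0.67513591] 377
top 1748 [  7.28705289   0.53430666 129.35793148]
[-6.03331163e-01  5.12229421e-01  1.30096363e+00 -4.44089210e-16
  1.32839961e+00 -4.63704823e-01]
```

Run:
```python
from h import *
x,y=542.96,-230.8
reach([x,y,345],down(-8)); sleep(0.2); print(get_clock(),get_gripper_width(),get_wrist_force().round(2))
line_to([x,y,312],feed=100); sleep(.2)
print(line_to([x,y,284],feed=30,f_stop=4),get_eef_pos().round(2),get_wrist_force().round(2),get_wrist_torque().round(2),get_gripper_width(),get_clock())
im,d=get_image('wrist'); np.savez('wp.npz',im=im,d=d,**calibration('wrist')); save('wp',im[150:400,160:480])
```

```text
11.2 28.097780819299466 [ 0.8   0.42 -0.33]
False [ 543.   -230.81  284.2 ] [ 0.01  0.74 -0.89] [-0.05 -0.1   0.01] 28.44705696077087 12.9667
```

View pics/wp.png

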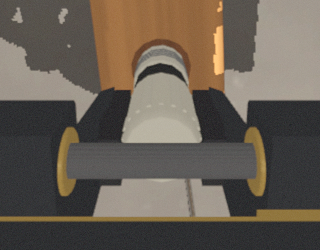

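The cap at crop (162,105) is threaded over the neck, in line with the dark collar at (160,72) and with no side force. Now I press.

Run:
```python
from h import *
x,y=542.96,-230.8
z=284
while z>264:
    z-=1; s=line_to([x,y,z],feed=15,f_stop=None if z>275 else 12)
    f=get_wrist_force(); print(z,s,get_eef_pos()[2].round(2),f.round(2),round(get_gripper_width(),2))
    if (z<275 and f[2]>10) or abs(f[2])>20: break
sleep(0.5); print(get_eef_pos().round(2),get_wrist_force().round(2),get_grasp_force(),get_clock())
im,d=get_image('wrist'); np.savez('wq.npz',im=im,d=d,**calibration('wrist')); save('wq',im[150:400,160:480])
```

```text
283 False 283.0 [ 0.58  0.49 -0.31] 28.14
282 False 281.96 [-0.11  0.32  0.08] 28.25
281 False 281.16 [-1.69 -0.43  1.87] 28.39
280 False 280.39 [-1.65 -0.15  5.  ] 28.64
279 False 279.61 [-3.06  0.29  5.37] 28.38
278 False 278.69 [-2.25  0.06  6.58] 28.77
277 False 277.13 [-1.97 -0.19  4.66] 28.39
276 False 275.29 [ 0.8  -1.56 -3.57] 28.4
275 False 273.92 [ 1.62 -3.38 -9.75] 28.63
274 False 273.28 [  0.79  -3.08 -11.79] 28.41
273 False 272.88 [-0.08 -2.24 -8.78] 28.23
272 False 272.33 [-1.34 -0.86 -3.2 ] 28.54
271 False 271.46 [-0.5   0.03 -0.29] 28.02
270 False 270.15 [-0.92 -0.61 -0.47] 28.54
269 False 269.92 [-1.15  1.45  6.02] 28.6
268 False 269.88 [-4.84  1.92 12.48] 28.33
[ 542.89 -230.68  269.87] [-4.35  2.73 13.29] 30.002264447252855 17.5167
```

View pics/wq.png

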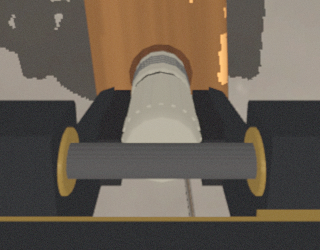

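The cap at (162,105) now meets the barrel with the collar hidden. The force trace shows the peak, the snap-down and then a steep rise, so it is home. I'll ease to about 10 N and hand in.

Run:
```python
from h import *
line_to([542.96,-230.8,268.4],feed=10); sleep(0.6)
f=np.mean([(sleep(.05),get_wrist_force())[1] for _ in range(5)],0); print(get_eef_pos().round(2),f.round(2),get_grasp_force(),get_clock())
if f[2]>7: print(close_job())
```

```text
[ 542.93 -230.68  269.92] [-3.32  1.46 10.85] 30.001805700569548 18.6667
the job is handed in; nothing more can be done
None
```

The slim cap has clicked home on the bare marker and the job is handed in at 18.7 s, with the fingers still gripping the cap and pressing it down at about 11 N; the judge's verdict was not shown.

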